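# Unload the tile dies into the dryer and start it

### The arm

A 6-joint arm with a two-finger parallel gripper is mounted at the origin on the work surface. World frame = base frame: x ahead of the robot, y to its left, z up, the work surface at z = 0. Lengths are in mm, angles in rad, forces in N, time in s.
With the tool pointing down it reaches from about 350 to 850 mm from the base axis. Payload 8.1 kg.
Tool frame: the origin (TCP) lies on the centre line of the jaws, within the pads' length; the fingertips stand 19 mm ahead of it and the grasp point (between the pads) is the TCP (r.tips_ahead is the distance from the TCP to the fingertips, in mm); z points along the fingers, y is the direction in which the jaws open and shut (so a half turn about z gives the same grasp; the last joint's range is limited). The gripper opens to 85 mm and grips with 20 to 120 N. Pads are 22 mm wide; open, the fingers measure 114 mm over their backs; the gripper's body (76 mm by 85 mm) begins 54 mm behind the grasp point. The pads swing forward as they close: fully open they stand 13 mm farther back than shut.
Start: joints at [1.177, 0.13, 1.488, -0, 1.523, -0.085], TCP at [182.328, 571.631, 250.292] pointing down, gripper open.
Joint ranges: [-2.96, 2.96], [-0.89, 2.26], [0.02, 2.5], [-1.34, 4.48], [0, 2.73], [-2.66, 2.66]. Speed limits (rad/s): [2.39, 2.39, 2.79, 3.14, 3.14, 3.14].

### API

Orientations are given as a unit quaternion [w, x, y, z].
In Python, from rig import r, snapshot gives the robot as it stands.
- The arm moves only by the shell command python3 -m jog 'ROWS'. ROWS is JSON, one flat list of numbers, 7 for each row, row after row: the shift along the tool's x, y, z in cm, then the turn, a rotation vector about the tool's x, y, z in degrees, then the closure, from -1 (fully open) to 1 (shut). A call has 1 to 10 rows; each row shifts and turns the commanded pose from where the row before left it, along the tool's axes as they then stand; what a row does not reach is not made up. A row lasts 1/12 s, in which the tool goes at most 41.7 mm and 7.16 degrees, less where a joint would pass 70% of its speed; a pose out of reach is approached as far as the arm can. A call with a gripper value outside its range is refused whole. The fingers move at their own pace and stop on an object; the grip force is fixed at half the most. Time passes only in rows, so rows that do not move let the fingers close. It gives the time, the measured TCP pose, the force and the opening at its end, in the units of the state.
- r.state(): the state, without advancing time (a new reading comes with each control period).
- snapshot(name): name is "side" or "top" or "wrist"; returns a dict with "img" (480x640x3 uint8, red, green, blue), "intrinsics" (3x3 intrinsics, pixels), "rvec" (rotation vector, rad) and "tvec" (3), from world to camera coordinates, as OpenCV has them. Camera axes: x right, y down, z forward; pixel columns grow to the right and rows downward; lengths in mm; the calibration is good to about 2 mm. A picture is of the moment at which its call begins. There is no depth.
- r.sign_off(): hands the job in, once; it reports no verdict.
The state is a dict: "clock": time; "joint_positions": joint angles; "joint_vel": joint speeds; "effort": joint torques, N m; "position": TCP position; "tcp_rot": TCP orientation; "contact_force": force on the tool from outside, world axes, zero at the start; "wrist_torque": the same for the moment, N m; "width": opening from 0.0 (shut) to 1.0 (fully open).
Only numpy, scipy, OpenCV 4.12 (cv2) and the standard library are available. Lean on these libraries where they do the work, as an engineer would, in place of code of your own. Each camera call takes 0.05 s, during which the arm holds its last target. There are 200 camera calls.

### The job

Stop the tile dryer by pressing its square STOP key firmly until you feel it resist, pull its tray fully out, lift every ridged border tile out of the open dies and lay it down flat in the tray, ridge up, without dropping it in. When all of them lie in the tray, push the tray fully home and press the round START key firmly in the same way; never press START while the tray is out, never pound a key, and leave the other things on the bench where they are.

Things in the scene. Friction and masses are not known exactly. Their poses are not given: they have to be found in the camera images.
- dryer: low grey bench-top tile dryer, fixed to the table, 300 x 320 x 120 mm (x depth, y width, z height). Origin: centre of the underside; its front face is 150 mm from the origin on the -x side, towards the robot; z up. A black keypad plate 90 x 170 mm lies on its top at the front, its surface at 128 mm height
- key_stop: STOP key: square white membrane key, 34 x 34 mm, on the black keypad on the dryer's top, towards the dryer's -y side. Origin: centre of its top face, 133 mm above the table. Pressed straight down it gives only 1.2 mm (about 5 N per mm), so go by the force: it registers when the fingers hold more than 5 N on it for 0.2 s; over 60 N breaks it
- key_start: START key: round white membrane key, 36 mm across, on the same keypad, 80 mm from the STOP key on the dryer's +y side. Origin: centre of its top face; otherwise like the STOP key
- tray (a joint): how far the dryer's sliding tray is pulled out, m: 0 fully home, 0.14 fully out (stops at both ends). It slides along the dryer's -x with about 3 N friction and stays where it is left
- tray_pull (a point): the tray's pull: an upright steel fin in the middle of the tray's front panel, 12 mm thick (y), standing 42 mm out from the panel (x), 45 mm high. This point is on the fin's top edge, 23 mm out from the panel, 105 mm above the table. Moves with the tray; axes as the dryer's. Take it from above, pads across y
- tray_floor (a point): centre of the tray's inner floor, 35 mm above the table; moves with the tray, axes as the dryer's. Inside 125 mm (x) by 284 mm (y); side and back walls 25 mm high, front panel 12 mm thick rising 70 mm above the floor. Four tiles fit side by side, lengths along x. Home, it is under the dryer's roof; fully out, it is open from above
- die_near: fixed steel twin die, 140 x 180 x 20 mm, two open cavities side by side, each 105 x 55 mm and 12 mm deep, centred 45 mm either side of the middle along y, length along x. Origin: centre of the underside, z up. Tiles lie on the cavity floors, 8 mm above the table. The one nearer the robot
- die_far: fixed steel twin die, 140 x 180 x 20 mm, two open cavities side by side, each 105 x 55 mm and 12 mm deep, centred 45 mm either side of the middle along y, length along x. Origin: centre of the underside, z up. Tiles lie on the cavity floors, 8 mm above the table. The one farther from the robot
- tile0: terracotta border tile: base 100 x 50 x 14 mm with a lengthwise ridge 24 mm wide along its middle (flat sides up to 36 mm above the underside, rounded top at 48 mm); about 0.25 kg. Origin: centre of the underside; x along the ridge, y across, z up. Starts ridge up in a die cavity; take it by the ridge, pads across y, fingertips just above the base. None if absent
- tile1: terracotta border tile: base 100 x 50 x 14 mm with a lengthwise ridge 24 mm wide along its middle (flat sides up to 36 mm above the underside, rounded top at 48 mm); about 0.25 kg. Origin: centre of the underside; x along the ridge, y across, z up. Starts ridge up in a die cavity; take it by the ridge, pads across y, fingertips just above the base. None if absent
- tile2: terracotta border tile: base 100 x 50 x 14 mm with a lengthwise ridge 24 mm wide along its middle (flat sides up to 36 mm above the underside, rounded top at 48 mm); about 0.25 kg. Origin: centre of the underside; x along the ridge, y across, z up. Starts ridge up in a die cavity; take it by the ridge, pads across y, fingertips just above the base. None if absent
- tile3: terracotta border tile: base 100 x 50 x 14 mm with a lengthwise ridge 24 mm wide along its middle (flat sides up to 36 mm above the underside, rounded top at 48 mm); about 0.25 kg. Origin: centre of the underside; x along the ridge, y across, z up. Starts ridge up in a die cavity; take it by the ridge, pads across y, fingertips just above the base. None if absent
- jar: small round jar with a steel cap, 40 mm across, 60 mm tall, between dies and dryer; origin under its centre. Bystander
- hammer: hammer lying on the table. Origin near its underside centre. Bystander
- bowl: blue ceramic bowl, 110 mm across, 50 mm tall; origin under its centre. Bystander
- mug: white mug, 76 mm across, 90 mm tall; origin under its centre. Bystander
- offcut: loose blue glazed square tile, 90 x 90 x 14 mm, no ridge; origin under its centre. Bystander
Mind the look-alikes: they are no part of the job. Leave any green or red look-alike of the tile3 alone.

How it is judged:
By the outcome, as a careful person would: the job done as asked, in the order asked, and still so for the second after the job is handed in, with the robot touching nothing.
Of tile0, tile1, tile2, tile3 only 2 to 4 are there at a start; the rules pass over those that are not, and their reading is None.
At some moment in a run one of tile0, tile1, tile2, tile3 may be knocked a few centimetres aside while the robot is not near it.
It also fails if it takes over 210 s, if anything falls off the work surface, if the arm or the gripper's body presses on something with over 40 N, if the wrist force passes 120 N, or if a joint passes its speed limit or range.

## Working session

There is one attempt and no reset: what is moved stays moved. The work goes in short steps, Python scripts to look and compute and a shell command to move; the robot and the scene stay as the last step left them, time stands still between calls to the robot, and variables do not carry over. Pictures are saved under pics/ and viewed, about 12 in all and at most 16, crops included, and the job is handed in when it is done.

```bash
mkdir -p pics; ls; cat > h.py <<'E'
from rig import r, snapshot
import numpy as np, cv2
from scipy.spatial.transform import Rotation as R
def snap(n,f=None):
    s=snapshot(n)
    if f: cv2.imwrite('pics/'+f,s['img'][...,::-1])
    return s
def cast(s,uv,z):
    K=np.array(s['intrinsics']);M=cv2.Rodrigues(np.array(s['rvec'],float))[0];t=np.array(s['tvec'],float).ravel()
    uv=np.atleast_2d(np.array(uv,float))
    d=(M.T@np.linalg.inv(K)@np.c_[uv,np.ones(len(uv))].T).T
    c=-M.T@t
    return c+d*((z-c[2])/d[:,2])[:,None]
def proj(s,p):
    return cv2.projectPoints(np.atleast_2d(np.array(p,float)),np.array(s['rvec'],float),np.array(s['tvec'],float),np.array(s['intrinsics'],float),None)[0].reshape(-1,2)
def st():
    s=r.state(); print(round(s['clock'],2),np.round(s['position'],1),np.round(R.from_quat(np.roll(s['tcp_rot'],-1)).as_matrix(),3).tolist(),np.round(s['contact_force'],1),round(s['width'],3))
E
python3 - <<'E'
from h import *
st()
for n in('top','side','wrist'):
    s=snap(n,n+'0.png'); M=cv2.Rodrigues(np.array(s['rvec'],float))[0]; print(n,np.round(-M.T@np.array(s['tvec']).ravel()),np.round(M[2],2))
a=cv2.imread('pics/top0.png')
E
```

```text
pics
0.0 [182.1 571.1 249.2] [[-0.953, 0.304, -0.001], [0.304, 0.953, -0.002], [0.0, -0.002, -1.0]] [-0.2 -0.7 -0.7] 0.997
top [ 416.   -5. 1147.] [ 0.06 -0.02 -1.  ]
side [  -8. -663.  739.] [ 0.48  0.62 -0.62]
wrist [106. 596. 373.] [ 0.3  -0.1  -0.95]
```

View pics/top0.png

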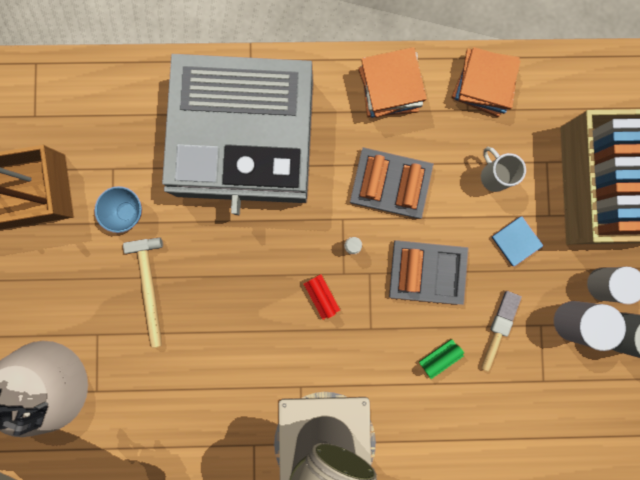

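View pics/side0.png

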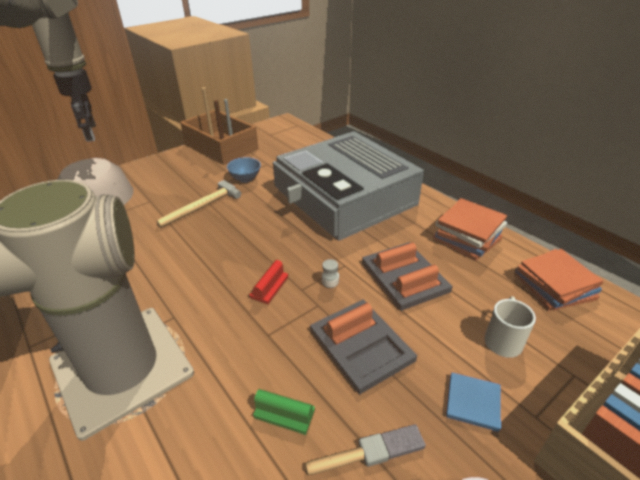

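Three terracotta tiles in top view: (375,178) and (411,187) in the far die, (411,270) in the near die. Possible confusions: the red piece (322,297), the green piece (441,358), and the orange-topped stacks (393,80) and (487,78). STOP is the square key (282,167), START the round one (246,165), and the grey plate (196,163) is not a key. The pull is at (236,204). Next I'll measure these.

```bash
cat >> h.py <<'E'
def blobs(m,amin,amax=1e9):
    out=[]
    for c in cv2.findContours(m.astype(np.uint8),cv2.RETR_EXTERNAL,cv2.CHAIN_APPROX_NONE)[0]:
        if amin<cv2.contourArea(c)<amax: out.append(c)
    return out
def tiles(s,z=44):
    h=cv2.cvtColor(s['img'],cv2.COLOR_RGB2HSV).astype(int)
    im=s['img'].astype(int)
    m=(im[...,0]>120)&(im[...,0]-im[...,2]>75)&(h[...,0]>=4)&(h[...,0]<=12)&(h[...,1]>150)
    for c in blobs(m,250,1500):
        q=cv2.minAreaRect(c); b=cast(s,cv2.boxPoints(q),z)
        e=[b[1]-b[0],b[2]-b[1]]; L=[np.linalg.norm(x) for x in e]; a=e[int(np.argmax(L))]; a=a*np.sign(a[0])
        print('tile px',np.round(q[0]),'xy',np.round(b.mean(0)[:2],1),'LxW',np.round(sorted(L)),'yaw',round(np.degrees(np.arctan2(a[1],a[0])),1))
E
python3 - <<'E'
from h import *
s=snap('top'); tiles(s)
g=s['img'].min(2)
sub=np.zeros(g.shape,bool); sub[146:188,222:301]=1
for c in blobs((g>170)&sub,60):
    M=cv2.moments(c); p=(M['m10']/M['m00'],M['m01']/M['m00']); q=cv2.minAreaRect(c); print('key',np.round(p,1),cast(s,p,133).round(1),q[1],q[2])
for c in blobs((s['img'].max(2)<60)&sub,500):
    q=cv2.minAreaRect(c);b=cast(s,cv2.boxPoints(q),128);print('plate',b.round(1).tolist())
# dies
x=np.concatenate([s['img'][145:225,340:440],s['img'][235:310,380:480,:]],0)
x=cv2.resize(s['img'][140:310,340:480],None,fx=3.5,fy=3.5,interpolation=cv2.INTER_CUBIC)
y=cv2.resize(s['img'][130:220,150:320],None,fx=2.9,fy=2.9,interpolation=cv2.INTER_CUBIC)
W=490; v=np.zeros((595,800,3),np.uint8); v[:595,:490]=x; y=cv2.resize(y,(310,164)); v[:164,490:]=y
f=cv2.resize(s['img'][185:220,205:265],(310,181),interpolation=cv2.INTER_CUBIC); v[200:381,490:]=f
cv2.imwrite('pics/crop1.png',v[...,::-1])
E
```

```text
tile px [322. 297.] xy [ 3.513e+02 -2.000e-01] LxW [ 52. 104.] yaw 26.4
tile px [413. 186.] xy [ 612.3 -225.8] LxW [ 31. 103.] yaw -13.4
tile px [374. 177.] xy [ 637.  -131.6] LxW [ 48. 104.] yaw -14.2
tile px [406.  89.] xy [ 851.9 -214.7] LxW [70. 80.] yaw -78.2
tile px [383.  69.] xy [ 903.8 -160.5] LxW [ 80. 116.] yaw -69.7
tile px [489.  78.] xy [ 878.2 -418.5] LxW [130. 133.] yaw -10.2
key [281.2 165.9] [[646.6  83.8 133. ]] (15.603103637695312, 15.033126831054688) 4.085616588592529
key [245.  164.2] [[651.6 163.5 133. ]] (15.0, 16.0) 90.0
plate [[610.1, 214.1, 128.0], [696.3, 209.4, 128.0], [685.4, 43.4, 128.0], [599.1, 48.9, 128.0]]
```

View pics/crop1.png

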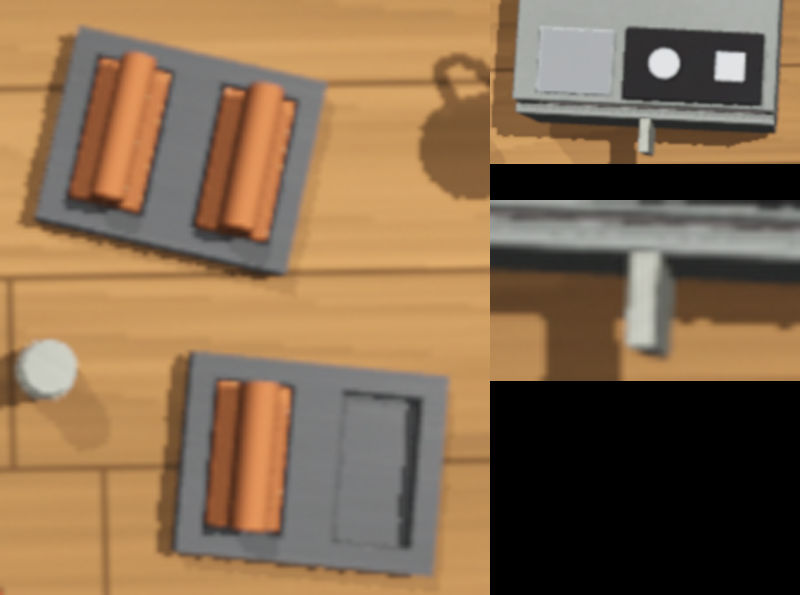

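The crop confirms it: ridged terracotta tiles sit in three cavities, the fourth is empty, and the keys measure 80 mm apart as specified. Now the approach to STOP.

```bash
cat >> h.py <<'E'
def plan(p,yaw):
    """turn first, then shift (cm) in target tool frame (tool x = -(cos yaw, sin yaw), z down)"""
    s=r.state(); c,n=np.cos(np.radians(yaw)),np.sin(np.radians(yaw))
    T=np.array([[-c,-n,0],[-n,c,0],[0,0,-1.]]).T
    T=np.c_[[-c,-n,0],[-n,c,0],[0,0,-1.]]
    Rc=R.from_quat(np.roll(s['tcp_rot'],-1)).as_matrix()
    print('turn',np.degrees(R.from_matrix(Rc.T@T).as_rotvec()).round(2),'shift cm',(T.T@(np.array(p)-s['position'])/10).round(2))
E
python3 - <<'E'
from h import *
s=snap('top'); print(r.tips_ahead)
print('fin',cast(s,[[234.5,203],[234.5,194],[234.5,211]],105).round(1))
plan([646.6,83.8,200],-3.5)
E
```

```text
19.0
fin [[569.9 192.4 105. ]
 [590.4 192.3 105. ]
 [551.8 192.5 105. ]]
turn [-5.000e-02 -1.000e-02 -1.419e+01] shift cm [-49.33 -45.84   4.98]
```

```bash
python3 -m jog '[0,0,0,0,0,-7.1,1, 0,0,0,0,0,-7.1,1, -2.9,-2.7,0,0,0,0,1, -2.9,-2.7,0,0,0,0,1, -2.9,-2.7,0,0,0,0,1, -2.9,-2.7,0,0,0,0,1, -2.9,-2.7,0,0,0,0,1, -2.9,-2.7,0,0,0,0,1, -2.9,-2.7,0,0,0,0,1, -2.9,-2.7,0,0,0,0,1]'
python3 -m jog '[-2.9,-2.7,0,0,0,0,1, -2.9,-2.7,0,0,0,0,1, -2.9,-2.7,0,0,0,0,1, -2.9,-2.7,0,0,0,0,1, -2.9,-2.7,0,0,0,0,1, -2.9,-2.7,0,0,0,0,1, -2.9,-2.7,0,0,0,0,1, -2.9,-2.7,0,0,0,0,1, -2.9,-2.7,0,0,0,0,1, 0,0,0,0,0,0,1]'
python3 -c "
from h import *
st(); plan([646.6,83.8,156],-3.5)
s=snap('wrist','w1.png')
print(proj(s,[[646.6,83.8,133],[651.6,163.5,133],[569.9,192.4,105]]))"
```

```text
clock: 1.08
position: [401.7, 340.3, 250.4]
tcp_rot: [0.0, 0.03, 1.0, 0.0]
contact_force: [1.2, 1.0, 0.6]
width: 0.002
clock: 1.92
position: [649.5, 77.3, 248.6]
tcp_rot: [-0.0, 0.033, 0.999, -0.001]
contact_force: [-0.0, 0.3, 0.2]
width: 0.0
1.92 [649.5  77.3 248.6] [[-0.998, 0.066, -0.0], [0.066, 0.998, -0.002], [0.0, -0.002, -1.0]] [-0.   0.3  0.2] 0.0
turn [-0.14 -0.01 -0.29] shift cm [0.33 0.63 9.26]
[[333.38746465 230.32900013]
 [462.42943031 229.99982877]
 [499.99319761  88.17725136]]
```

View pics/w1.png

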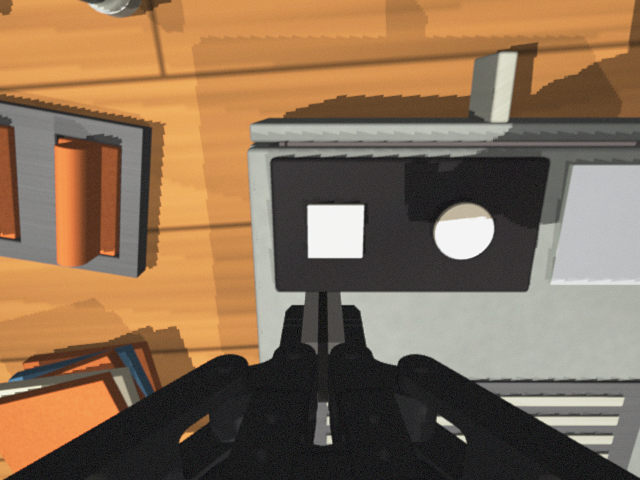

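The wrist view shows the square STOP key at (335,231) and the round START key at (464,230), both within 2 px of prediction. The fin's top edge is near (506,88). Descending to just above STOP.

```bash
python3 -m jog '[0.33,0.63,1.5,0,0,0,1, 0,0,2,0,0,0,1, 0,0,2,0,0,0,1, 0,0,1.8,0,0,0,1, 0,0,1,0,0,0,1, 0,0,0.6,0,0,0,1, 0,0,0,0,0,0,1]'
python3 -m jog '[0,0,0.1,0,0,0,1, 0,0,0.1,0,0,0,1, 0,0,0.1,0,0,0,1, 0,0,0,0,0,0,1]'
python3 -c "
from h import *
st(); s=snap('wrist'); print(cast(s,[[506,55],[506,88],[506,120]],105).round(1))"
```

```text
clock: 2.55
position: [642.5, 90.4, 159.9]
tcp_rot: [-0.001, 0.03, 1.0, -0.0]
contact_force: [-0.2, -1.1, 0.3]
width: -0.004
clock: 2.88
position: [644.0, 90.0, 159.2]
tcp_rot: [0.001, 0.03, 1.0, 0.0]
contact_force: [0.3, 0.7, 0.1]
width: 0.001
2.88 [644.   90.  159.2] [[-0.998, 0.061, 0.001], [0.061, 0.998, 0.0], [-0.001, 0.0, -1.0]] [0.3 0.7 0.1] 0.001
[[551.4 169.6 105. ]
 [564.  170.6 105. ]
 [576.8 171.6 105. ]]
```

```bash
python3 -m jog '[0,-0.5,0.1,0,0,0,1, 0,0,0.1,0,0,0,1, 0,0,0.1,0,0,0,1, 0,0,0.1,0,0,0,1, 0,0,0,0,0,0,1, 0,0,0,0,0,0,1]'
python3 -m jog '[0,0,0.1,0,0,0,1, 0,0,0.1,0,0,0,1, 0,0,0,0,0,0,1]'
```

```text
clock: 3.43
position: [643.1, 85.0, 154.1]
tcp_rot: [-0.0, 0.03, 1.0, -0.0]
contact_force: [0.5, 1.1, -0.2]
width: -0.001
clock: 3.68
position: [643.1, 85.0, 152.0]
tcp_rot: [-0.0, 0.03, 1.0, -0.0]
contact_force: [-0.8, -0.0, 0.4]
width: 0.002
```

```bash
python3 -m jog '[0,0,0.05,0,0,0,1, 0,0,0.05,0,0,0,1, 0,0,0,0,0,0,1]'
python3 -m jog '[0,0,0.05,0,0,0,1, 0,0,0,0,0,0,1]'
```

```text
clock: 3.93
position: [643.2, 85.0, 151.5]
tcp_rot: [0.0, 0.03, 1.0, 0.0]
contact_force: [-2.2, -0.9, 3.3]
width: -0.001
clock: 4.1
position: [643.2, 85.0, 151.1]
tcp_rot: [0.0, 0.03, 1.0, 0.0]
contact_force: [-2.8, -0.6, 4.7]
width: 0.003
```

```bash
python3 -m jog '[0,0,0.05,0,0,0,1, 0,0,0,0,0,0,1]'; python3 -m jog '[0,0,0.05,0,0,0,1, 0,0,0,0,0,0,1,0,0,0,0,0,0,1]'
```

```text
clock: 4.27
position: [643.3, 85.0, 150.9]
tcp_rot: [0.0, 0.03, 1.0, 0.0]
contact_force: [-2.6, 0.1, 5.8]
width: 0.001
clock: 4.52
position: [643.3, 85.0, 150.9]
tcp_rot: [0.0, 0.03, 1.0, 0.0]
contact_force: [-5.9, -0.2, 9.2]
width: 0.0
```

```bash
python3 -m jog '[0,0,0.05,0,0,0,1, 0,0,0,0,0,0,1,0,0,0,0,0,0,1,0,0,0,0,0,0,1,0,0,0,0,0,0,1]'; python3 -m jog '[0,0,-0.3,0,0,0,1,0,0,-0.7,0,0,0,1,0,0,-2,0,0,0,0,0,0,-3,0,0,0,-0.2,0,0,-3,0,0,0,-0.2,3,3,0,0,0,0,-0.2,3,3,0,0,0,0,-0.2,2,3,0,0,0,0,-0.2,0,0,0,0,0,0,-0.2,0,0,0,0,0,0,-0.2]'
python3 -c "
from h import *
st(); s=snap('wrist','w2.png')
print(proj(s,[[569.9,192.4,105]]))"
```

```text
clock: 4.93
position: [643.3, 85.0, 150.8]
tcp_rot: [0.0, 0.03, 1.0, 0.0]
contact_force: [-7.0, -0.5, 11.4]
width: -0.003
clock: 5.77
position: [569.0, 180.3, 239.7]
tcp_rot: [0.0, 0.029, 1.0, 0.0]
contact_force: [0.1, -1.1, 0.4]
width: 0.6
5.77 [569.  180.3 239.7] [[-0.998, 0.058, 0.001], [0.058, 0.998, 0.0], [-0.001, 0.0, -1.0]] [ 0.1 -1.1  0.4] 0.6
[[340.88160385 226.40782996]]
```

View pics/w2.png

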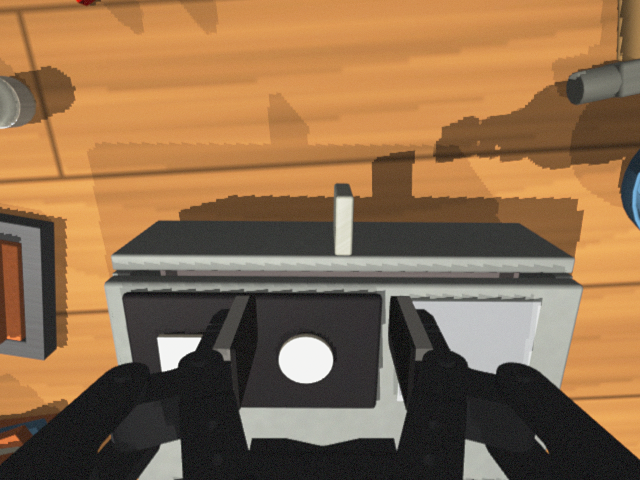

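Fin top measured at (335–352, 196–254), centre (343.5,225), 3 px from prediction, so its centre is at x≈570, y≈194. Going down and gripping it.

```bash
python3 -c "
from h import *
plan([570,194,93],-3.5)"
python3 -m jog '[0,1.35,3,0,0,0,-0.2, 0,0,3,0,0,0,-0.2, 0,0,3,0,0,0,-0.2, 0,0,3,0,0,0,-0.2, 0,0,2,0,0,0,-0.2, 0,0,0.7,0,0,0,-0.2, 0,0,0,0,0,0,-0.2,0,0,0,0,0,0,-0.2]'
python3 -m jog '[0,0,0,0,0,0,1,0,0,0,0,0,0,1,0,0,0,0,0,0,1,0,0,0,0,0,0,1,0,0,0,0,0,0,1,0,0,0,0,0,0,1,0,0,0,0,0,0,1]'
```

```text
turn [-0.01  0.04  0.11] shift cm [ 0.06  1.49 14.65]
clock: 6.48
position: [571.5, 191.4, 93.0]
tcp_rot: [0.0, 0.031, 1.0, -0.0]
contact_force: [-0.1, -0.2, -0.6]
width: 0.6
clock: 7.07
position: [572.2, 194.5, 94.6]
tcp_rot: [0.002, 0.03, 1.0, 0.002]
contact_force: [2.0, 11.1, 1.6]
width: 0.133
```

```bash
python3 -m jog '[0.5,0,0,0,0,0,1,1.5,0,0,0,0,0,1,1.5,0,0,0,0,0,1,1.5,0,0,0,0,0,1,1.5,0,0,0,0,0,1,1.5,0,0,0,0,0,1,1.5,0,0,0,0,0,1,1.5,0,0,0,0,0,1,1.5,0,0,0,0,0,1,0.5,0,0,0,0,0,1]'
python3 -m jog '[0.3,0,0,0,0,0,1,0.2,0,0,0,0,0,1,0.2,0,0,0,0,0,1,0,0,0,0,0,0,1]'
python3 -m jog '[0.15,0,0,0,0,0,1,0.15,0,0,0,0,0,1,0.15,0,0,0,0,0,1,0,0,0,0,0,0,1]'
```

```text
clock: 7.9
position: [441.4, 203.0, 94.6]
tcp_rot: [0.002, 0.03, 1.0, 0.003]
contact_force: [4.0, 14.7, -3.1]
width: 0.13
clock: 8.23
position: [435.4, 203.4, 94.6]
tcp_rot: [0.002, 0.03, 1.0, 0.003]
contact_force: [1.9, 15.7, 0.7]
width: 0.127
clock: 8.57
position: [434.2, 203.5, 94.6]
tcp_rot: [0.006, 0.03, 1.0, 0.003]
contact_force: [22.9, 16.2, -19.4]
width: 0.13
```

```bash
python3 -m jog '[-0.2,0,0,0,0,0,1,0,0,0,0,0,0,-0.2,0,0,0,0,0,0,-0.2,0,0,0,0,0,0,-0.2,0,0,0,0,0,0,-0.2,0,0,-2,0,0,0,-0.2,0,0,-4,0,0,0,-0.2,0,0,-4,0,0,0,-0.2,0,0,-4,0,0,0,-0.2,0,0,-3,0,0,0,-0.2]'
python3 -m jog '[0,-4,0,0,0,0,-0.2,0,-4,0,0,0,0,-0.2,0,-4,0,0,0,0,-0.2,0,-4,0,0,0,0,-0.2,0,-4,0,0,0,0,-0.2,0,-4,0,0,0,0,-0.2,0,-4,0,0,0,0,-0.2,0,0,0,0,0,0,-0.2]'
python3 - <<'E'
from h import *
st(); s=snap('top','top1.png'); snap('wrist','w3.png')
E
```

```text
clock: 9.4
position: [431.9, 200.5, 266.1]
tcp_rot: [0.002, 0.031, 1.0, 0.0]
contact_force: [1.4, 1.0, 0.1]
width: 0.6
clock: 10.07
position: [413.3, -85.4, 262.5]
tcp_rot: [0.0, 0.034, 0.999, -0.002]
contact_force: [-0.2, 1.0, 0.0]
width: 0.599
10.07 [413.3 -85.4 262.5] [[-0.998, 0.068, -0.0], [0.068, 0.998, -0.003], [-0.0, -0.003, -1.0]] [-0.2  1.   0. ] 0.599
```

View pics/top1.png

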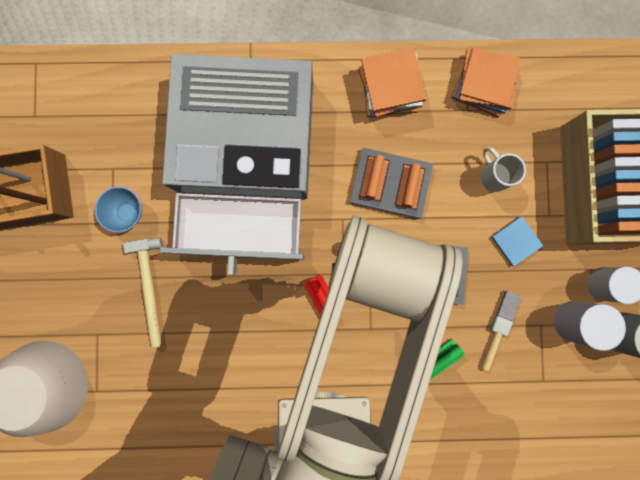

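Tray is open: its interior spans (176–300, 197–250). Both far-die tiles are unmoved at (375,178) and (411,187), and the arm hides the near one. Checking the wrist view.

View pics/w3.png

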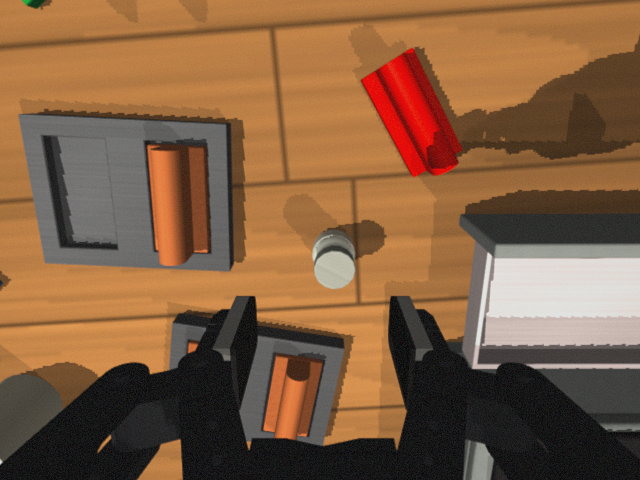

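```bash
python3 - <<'E'
from h import *
s=snap('wrist'); im=s['img'].astype(int)
h=cv2.cvtColor(s['img'],cv2.COLOR_RGB2HSV).astype(int)
M=cv2.Rodrigues(np.array(s['rvec'],float))[0]; print('cam',-M.T@np.array(s['tvec']).ravel())
for p in [(415,130),(420,175)]: print(im[p[1],p[0]],h[p[1],p[0]])
t=snap('top')
print('tray corners z60',cast(t,[[177,199],[300,199],[300,249],[174,247]],60).round(0).tolist())
E
```

```text
cam [333.75272395 -75.48816088 385.76627884]
[230  25  10] [  2 244 230]
[124  88  49] [ 16 154 124]
tray corners z60 [[588.0, 336.0, 60.0], [584.0, 47.0, 60.0], [465.0, 49.0, 60.0], [475.0, 342.0, 60.0]]
```

The near tile's ridge is centred at about (172,205). The jar is at (334,262), and the red look-alike at (412,115) stays put. Hovering over the near tile to measure it straight down.

```bash
python3 - <<'E'
from h import *
s=snap('wrist')
print(cast(s,[[172,205],[168,148],[176,262],[290,390]],52).round(0).tolist())
d=cast(s,[[20,115],[231,122],[232,270],[45,263]],20); print('die',d.round(1).tolist(),d.mean(0))
c=cast(s,[[172,205]],52)[0]; plan([c[0],c[1],200],-3.5)
E
```

```text
[[411.0, -206.0, 52.0], [364.0, -201.0, 52.0], [463.0, -212.0, 52.0], [606.0, -123.0, 52.0]]
die [[330.8, -336.2, 20.0], [347.8, -154.4, 20.0], [487.1, -171.8, 20.0], [468.5, -352.5, 20.0]] [ 408.56142809 -253.68948401   20.        ]
turn [ 0.02 -0.01  0.07] shift cm [ -0.45 -12.81   6.23]
```

```bash
python3 -m jog '[0,-3.2,1,0,0,2.5,-0.2,0,-3.2,1.5,0,0,0,-0.2,0,-3.2,1.5,0,0,0,-0.2,0,-3.2,1.5,0,0,0,-0.2,0,0,0.7,0,0,0,-0.2,0,0,0,0,0,0,-0.2,0,0,0,0,0,0,-0.2]'
python3 - <<'E'
from h import *
st(); s=snap('wrist','w4.png')
print(proj(s,[[412,-207.5,56]]))
E
```

```text
clock: 10.9
position: [402.7, -204.8, 200.0]
tcp_rot: [-0.001, 0.052, 0.999, 0.001]
contact_force: [0.9, 0.2, 0.9]
width: 0.6
10.9 [ 402.7 -204.8  200. ] [[-0.995, 0.103, -0.001], [0.103, 0.995, 0.001], [0.001, 0.001, -1.0]] [0.9 0.2 0.9] 0.6
[[320.07005655 235.66365393]]
```

View pics/w4.png

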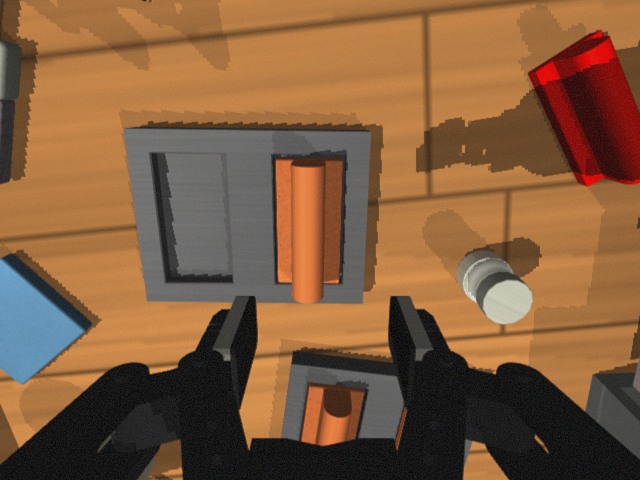

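Ridge at x 292–324 (centreline about 308, ends at rows 160 and 301), tile base 275–345. The ridge lies nearly along the tool axis.

```bash
python3 - <<'E'
from h import *
s=snap('wrist')
a=cast(s,[[308,161],[308.5,301]],54);print(a.round(1).tolist(),np.linalg.norm(a[1]-a[0]),np.degrees(np.arctan2(*(a[1]-a[0])[[1,0]])))
print(cast(s,[[276,160],[345,158],[340,283],[278,283]],22).mean(0))
plan([*a.mean(0)[:2],45],-6)
E
```

```text
[[360.7, -210.3, 54.0], [463.6, -221.7, 54.0]] 103.46472025809824 -6.299602723897795
[ 413.94622173 -216.12387373   22.        ]
turn [-0.01  0.06  0.14] shift cm [-0.99 -0.99 15.62]
```

```bash
python3 -m jog '[-1,-1,2,0,0,0,-0.2,0,0,3,0,0,0,-0.2,0,0,3,0,0,0,-0.2,0,0,3,0,0,0,-0.2,0,0,2.5,0,0,0,-0.2,0,0,1.2,0,0,0,-0.2,0,0,0.6,0,0,0,-0.2,0,0,0,0,0,0,-0.2,0,0,0,0,0,0,-0.2]'
python3 -m jog '[0,0,0,0,0,0,0.2,0,0,0,0,0,0,0.4,0,0,0,0,0,0,1,0,0,0,0,0,0,1,0,0,0,0,0,0,1,0,0,0,0,0,0,1,0,0,0,0,0,0,1]'
```

```text
clock: 11.75
position: [412.4, -217.2, 48.5]
tcp_rot: [0.001, 0.052, 0.999, -0.0]
contact_force: [0.3, -0.0, 0.4]
width: 0.599
clock: 12.33
position: [412.7, -218.1, 49.1]
tcp_rot: [0.001, 0.052, 0.999, -0.001]
contact_force: [-1.3, 0.8, 7.1]
width: 0.265
```

```bash
python3 -m jog '[0,0,-0.3,0,0,0,1,0,0,-0.5,0,0,0,1,0,0,-1,0,0,0,1,0,0,-2,0,0,0,1,0,0,-3,0,0,0,1,0,0,-3,0,0,0,1,0,0,-3,0,0,0,1,0,0,-2.2,0,0,0,1,0,0,0,0,0,0,1,0,0,0,0,0,0,1]'
python3 - <<'E'
from h import *
st(); snap('side','s1.png')
ex=np.array([.9981,-.0610]);ey=np.array([.0610,.9981]);c=np.array([527.6,196.8])
for o in(-85,0,85): print(o,c+ey*o); plan([*(c+ey*o),200],-3.5)
E
```

```text
clock: 13.17
position: [412.2, -218.0, 199.4]
tcp_rot: [0.002, 0.052, 0.999, -0.001]
contact_force: [-0.8, -0.8, -3.4]
width: 0.265
13.17 [ 412.2 -218.   199.4] [[-0.995, 0.105, 0.003], [0.104, 0.995, -0.002], [-0.003, -0.002, -1.0]] [-0.8 -0.8 -3.4] 0.265
-85 [522.415  111.9615]
turn [-0.02  0.03 -2.5 ] shift cm [-9.08 33.55 -0.25]
0 [527.6 196.8]
turn [-0.02  0.03 -2.5 ] shift cm [-9.08 42.05 -0.25]
85 [532.785  281.6385]
turn [-0.02  0.03 -2.5 ] shift cm [-9.08 50.55 -0.25]
```

View pics/s1.png

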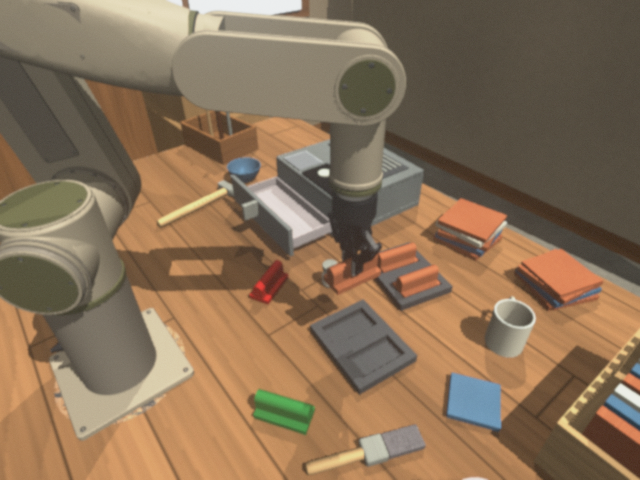

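The tile is held level at (358,270) and its die cavity is empty. Carrying it to the tray's +y slot.

```bash
python3 -m jog '[0,1,0,0,0,-2.5,1,-0.7,2.9,0,0,0,0,1,-0.7,3.8,0,0,0,0,1,-0.7,3.9,0,0,0,0,1,-0.7,3.9,0,0,0,0,1,-0.7,3.9,0,0,0,0,1,-0.7,3.9,0,0,0,0,1,-0.7,3.9,0,0,0,0,1,-0.7,3.9,0,0,0,0,1,-0.7,3.9,0,0,0,0,1]'
python3 -m jog '[-0.7,3.9,0,0,0,0,1,-0.7,3.9,0,0,0,0,1,-0.7,3.9,0,0,0,0,1,-0.7,3.0,0,0,0,0,1,0,0.6,0,0,0,0,1,0,0,0,0,0,0,1,0,0,0,0,0,0,1]'
python3 - <<'E'
from h import *
st(); snap('wrist','w5.png'); plan([532.8,281.6,79],-3.5)
E
```

```text
clock: 14.05
position: [494.4, 130.6, 195.2]
tcp_rot: [-0.002, 0.029, 1.0, -0.0]
contact_force: [1.3, -0.7, -2.3]
width: 0.265
clock: 14.63
position: [531.7, 278.9, 195.3]
tcp_rot: [-0.002, 0.029, 1.0, -0.001]
contact_force: [-0.2, -1.4, -1.9]
width: 0.262
14.63 [531.7 278.9 195.3] [[-0.998, 0.059, -0.003], [0.059, 0.998, -0.002], [0.003, -0.002, -1.0]] [-0.2 -1.4 -1.9] 0.262
turn [-0.1  -0.15  0.06] shift cm [-0.05  0.34 11.68]
```

View pics/w5.png

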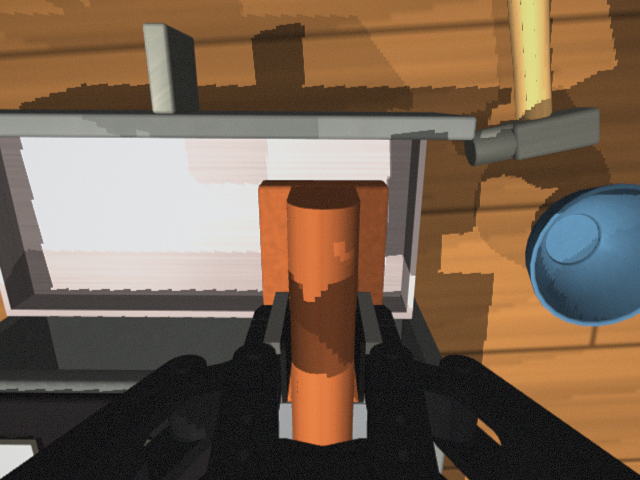

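The tile is over the +y slot. Its front edge (row 182) is clear of the front panel and its right edge (387) is clear of the side wall. Lowering, then creeping down until contact.

```bash
python3 -m jog '[0,0.2,2,0,0,0,1,0,0,3,0,0,0,1,0,0,3,0,0,0,1,0,0,2,0,0,0,1,0,0,1,0,0,0,1,0,0,0.5,0,0,0,1,0,0,0,0,0,0,1,0,0,0,0,0,0,1]'
python3 -m jog '[0,0,0.1,0,0,0,1,0,0,0.1,0,0,0,1,0,0,0,0,0,0,1]'
python3 -m jog '[0,0,0.1,0,0,0,1,0,0,0.1,0,0,0,1,0,0,0,0,0,0,1]'
```

```text
clock: 15.35
position: [534.2, 280.9, 83.8]
tcp_rot: [0.001, 0.031, 1.0, 0.0]
contact_force: [1.0, 0.5, -0.7]
width: 0.265
clock: 15.6
position: [534.0, 281.4, 81.4]
tcp_rot: [0.001, 0.03, 1.0, 0.0]
contact_force: [0.6, 0.1, -1.8]
width: 0.263
clock: 15.85
position: [533.2, 281.1, 78.1]
tcp_rot: [-0.0, 0.03, 1.0, -0.0]
contact_force: [0.6, -0.7, -1.9]
width: 0.267
```

```bash
python3 -m jog '[0,0,0.1,0,0,0,1,0,0,0.05,0,0,0,1,0,0,0,0,0,0,1]'
python3 -m jog '[0,0,0.05,0,0,0,1,0,0,0.05,0,0,0,1,0,0,0,0,0,0,1]'
```

```text
clock: 16.1
position: [533.2, 281.0, 76.5]
tcp_rot: [-0.0, 0.03, 1.0, -0.0]
contact_force: [-0.8, 1.1, -3.2]
width: 0.263
clock: 16.35
position: [533.4, 281.2, 76.2]
tcp_rot: [0.0, 0.03, 1.0, 0.0]
contact_force: [-2.6, -0.4, 2.5]
width: 0.263
```

```bash
python3 -m jog '[0,0,0,0,0,0,0.3,0,0,0,0,0,0,0.1,0,0,0,0,0,0,0.05,0,0,0,0,0,0,0.05,0,0,0,0,0,0,0.05,0,0,-1,0,0,0,0.05,0,0,-2.5,0,0,0,0.05,0,0,-4,0,0,0,0.05,0,0,-4,0,0,0,0.05,0,0,-4,0,0,0,-0.2]'
python3 -m jog '[-1.1,-3.9,0,0,0,0,-0.2,-1.1,-3.9,0,0,0,0,-0.2,-1.1,-3.9,0,0,0,0,-0.2,-1.1,-3.9,0,0,0,0,-0.2,-1.1,-3.9,0,0,0,0,-0.2,-1.1,-3.9,0,0,0,0,-0.2,-1.1,-3.9,0,0,0,0,-0.2,-1.1,-3.9,0,0,0,0,-0.2,-1.1,-3.9,0,0,0,0,-0.2,-1.1,-3.9,0,0,0,0,-0.2]'
python3 -m jog '[-0.5,-1,1,0,0,5,-0.2,0,0,1,0,0,5,-0.2,0,0,0.5,0,0,0,-0.2,0,0,0,0,0,0,-0.2]'
python3 - <<'E'
from h import *
st(); a=snap('wrist','w6.png');  b=snap('top')['img']
cv2.imwrite('pics/top2.png',b[...,::-1]); 
E
```

```text
clock: 17.18
position: [532.9, 280.9, 233.0]
tcp_rot: [-0.0, 0.03, 1.0, -0.0]
contact_force: [0.9, -0.0, 0.3]
width: 0.593
clock: 18.02
position: [619.5, -117.0, 231.9]
tcp_rot: [0.001, 0.03, 1.0, -0.0]
contact_force: [1.5, 1.2, 0.4]
width: 0.601
clock: 18.35
position: [622.9, -125.0, 204.5]
tcp_rot: [-0.001, 0.116, 0.993, 0.0]
contact_force: [-0.7, 0.0, 0.6]
width: 0.6
18.35 [ 622.9 -125.   204.5] [[-0.973, 0.231, -0.002], [0.231, 0.973, 0.001], [0.003, 0.0, -1.0]] [-0.7  0.   0.6] 0.6
```

View pics/w6.png

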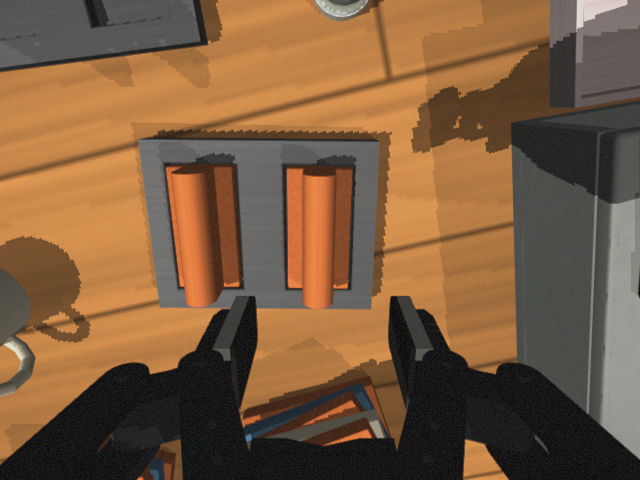

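Both far-die tiles are clear. The right tile's ridge runs (319,169)–(318,307), the left one's (190,171)–(202,305). Taking the right one.

```bash
python3 - <<'E'
from h import *
s=snap('wrist')
for p in ([[319,170],[318.5,307]],[[189,171],[202,305]]):
    a=cast(s,p,54);y=np.degrees(np.arctan2(*(a[1]-a[0])[[1,0]]));print(a.mean(0).round(1).tolist(),np.linalg.norm(a[1]-a[0]).round(1),y.round(2)); plan([*a.mean(0)[:2],47],y)
E
```

```text
[640.1, -131.3, 54.0] 104.5 -13.65
turn [0.   0.05 0.34] shift cm [-1.73 -0.29 15.97]
[619.3, -217.5, 54.0] 102.2 -13.62
turn [0.   0.05 0.31] shift cm [-1.73 -9.16 15.97]
```

```bash
python3 -m jog '[-1.7,-0.3,2,0,0,0,-0.2,0,0,3,0,0,0,-0.2,0,0,3,0,0,0,-0.2,0,0,3,0,0,0,-0.2,0,0,2.5,0,0,0,-0.2,0,0,1.2,0,0,0,-0.2,0,0,0.9,0,0,0,-0.2,0,0,0,0,0,0,-0.2,0,0,0,0,0,0,-0.2]'
python3 -m jog '[0,0,0,0,0,0,0.2,0,0,0,0,0,0,0.4,0,0,0,0,0,0,1,0,0,0,0,0,0,1,0,0,0,0,0,0,1,0,0,0,0,0,0,1,0,0,0,0,0,0,1]'
```

```text
clock: 19.25
position: [640.5, -132.0, 51.2]
tcp_rot: [0.001, 0.117, 0.993, -0.0]
contact_force: [0.2, -0.2, 0.4]
width: 0.601
clock: 19.83
position: [641.3, -132.6, 52.4]
tcp_rot: [0.002, 0.117, 0.993, -0.0]
contact_force: [-0.3, 0.6, 6.0]
width: 0.263
```

```bash
python3 -m jog '[0,0,-0.3,0,0,0,1,0,0,-0.5,0,0,0,1,0,0,-1,0,0,0,1,0,0,-2,0,0,0,1,0,0,-3,0,0,0,1,0,0,-3,0,0,0,1,0,0,-3,0,0,0,1,0,0,-2.5,0,0,0,1,0,0,0,0,0,-5,1,0,0,0,0,0,-5,1]'
python3 - <<'E'
from h import *
st(); plan([527.6,196.8,205],-3.5)
E
```

```text
clock: 20.67
position: [641.1, -132.5, 207.1]
tcp_rot: [0.003, 0.029, 1.0, -0.001]
contact_force: [-0.4, -0.6, -2.6]
width: 0.265
20.67 [ 641.1 -132.5  207.1] [[-0.998, 0.057, 0.006], [0.057, 0.998, -0.002], [-0.006, -0.001, -1.0]] [-0.4 -0.6 -2.6] 0.265
turn [-0.07  0.32  0.22] shift cm [13.34 32.17  0.21]
```

```bash
python3 -m jog '[0.6,1.2,0,0,0,0,1,1.5,3.5,0,0,0,0,1,1.5,3.6,0,0,0,0,1,1.5,3.6,0,0,0,0,1,1.5,3.6,0,0,0,0,1,1.5,3.6,0,0,0,0,1,1.5,3.6,0,0,0,0,1,1.5,3.6,0,0,0,0,1,1.5,3.6,0,0,0,0,1,0.7,2.3,0,0,0,0,1]'
python3 -m jog '[0,0,0,0,0,0,1,0,0,0,0,0,0,1]'
python3 - <<'E'
from h import *
st(); snap('wrist','w7.png'); plan([527.6,196.8,82],-3.5)
E
```

```text
clock: 21.5
position: [523.8, 201.0, 203.0]
tcp_rot: [-0.001, 0.03, 1.0, 0.001]
contact_force: [0.9, 0.7, -2.6]
width: 0.266
clock: 21.67
position: [525.3, 199.0, 202.9]
tcp_rot: [-0.0, 0.03, 1.0, -0.0]
contact_force: [-0.1, -1.1, -2.9]
width: 0.263
21.67 [525.3 199.  202.9] [[-0.998, 0.059, -0.0], [0.059, 0.998, -0.0], [0.0, -0.0, -1.0]] [-0.1 -1.1 -2.9] 0.263
turn [-0.03 -0.01  0.03] shift cm [-0.18 -0.09 12.09]
```

View pics/w7.png

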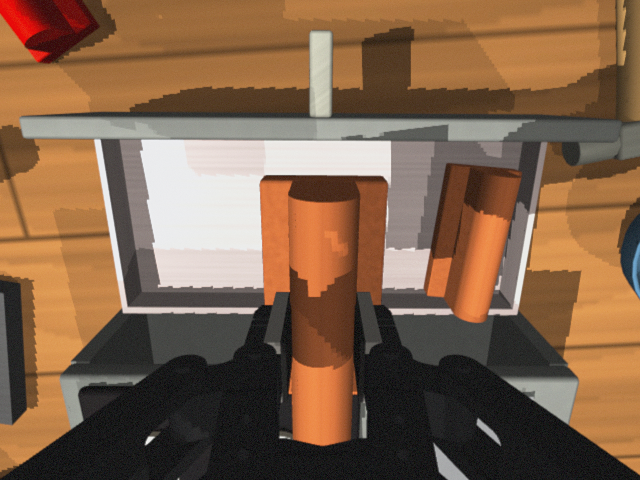

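The first tile lies flat in the tray with its ridge up at (470,240). The second is centred over the middle slot, so lowering it.

```bash
python3 -m jog '[-0.2,-0.1,2,0,0,0,1,0,0,3,0,0,0,1,0,0,3,0,0,0,1,0,0,2,0,0,0,1,0,0,1,0,0,0,1,0,0,0.6,0,0,0,1,0,0,0,0,0,0,1,0,0,0,0,0,0,1]'
python3 -m jog '[0,0,0.1,0,0,0,1,0,0,0.1,0,0,0,1,0,0,0.1,0,0,0,1,0,0,0,0,0,0,1]'
```

```text
clock: 22.38
position: [529.4, 196.1, 88.0]
tcp_rot: [0.001, 0.031, 1.0, 0.0]
contact_force: [0.7, 0.4, -2.8]
width: 0.258
clock: 22.72
position: [528.7, 196.5, 84.3]
tcp_rot: [0.0, 0.03, 1.0, 0.0]
contact_force: [0.1, 0.1, -3.2]
width: 0.263
```

```bash
python3 -m jog '[0,0,0.1,0,0,0,1,0,0,0.1,0,0,0,1,0,0,0.1,0,0,0,1,0,0,0,0,0,0,1]'
python3 -m jog '[0,0,0.05,0,0,0,1,0,0,0.05,0,0,0,1,0,0,0,0,0,0,1]'
python3 -m jog '[0,0,0.05,0,0,0,1,0,0,0,0,0,0,1]'
```

```text
clock: 23.05
position: [528.2, 196.3, 80.4]
tcp_rot: [-0.0, 0.03, 1.0, -0.0]
contact_force: [-0.6, -0.0, -2.1]
width: 0.267
clock: 23.3
position: [528.3, 196.3, 79.6]
tcp_rot: [-0.0, 0.03, 1.0, -0.0]
contact_force: [-0.2, -0.6, -2.4]
width: 0.26
clock: 23.47
position: [528.5, 196.3, 79.4]
tcp_rot: [0.0, 0.03, 1.0, 0.0]
contact_force: [0.1, 0.4, -1.8]
width: 0.261
```

```bash
python3 -m jog '[0,0,0.05,0,0,0,1,0,0,0.05,0,0,0,1,0,0,0,0,0,0,1]'
python3 -m jog '[0,0,0.05,0,0,0,1,0,0,0,0,0,0,1,0,0,0,0,0,0,1]'
```

```text
clock: 23.72
position: [529.0, 196.3, 79.3]
tcp_rot: [0.001, 0.03, 1.0, 0.0]
contact_force: [-2.5, -0.9, 4.3]
width: 0.266
clock: 23.97
position: [529.3, 196.3, 79.3]
tcp_rot: [0.001, 0.03, 1.0, 0.0]
contact_force: [-2.6, -1.6, 7.7]
width: 0.263
```

```bash
python3 -m jog '[0,0,0,0,0,0,0.3,0,0,0,0,0,0,0.1,0,0,0,0,0,0,0.05,0,0,0,0,0,0,0.05,0,0,0,0,0,0,0.05,0,0,-1,0,0,0,0.05,0,0,-2.5,0,0,0,0.05,0,0,-4,0,0,0,0.05,0,0,-4,0,0,0,0.05,0,0,-4,0,0,0,-0.2]'
python3 -m jog '[-1.1,-3.9,0,0,0,0,-0.2,-1.1,-3.9,0,0,0,0,-0.2,-1.1,-3.9,0,0,0,0,-0.2,-1.1,-3.9,0,0,0,0,-0.2,-1.1,-3.9,0,0,0,0,-0.2,-1.1,-3.9,0,0,0,0,-0.2,-1.1,-3.9,0,0,0,0,-0.2,-1.1,-3.9,0,0,0,0,-0.2,-1.1,-3.9,0,0,0,0,-0.2,-1.1,-3.9,0,0,0,0,-0.2]'
python3 -m jog '[-0.5,-1.8,1,0,0,5,-0.2,0,0,1,0,0,5,-0.2,0,0,0.5,0,0,0,-0.2,0,0,0,0,0,0,-0.2]'
python3 - <<'E'
from h import *
st(); a=snap('wrist','w8.png');b=snap('top')['img'];c=snap('side')
y=cv2.resize(b[140:310,150:480],(640,330)); cv2.imwrite('pics/c8.png',np.vstack([a['img'][120:390],y])[...,::-1])
print(proj(a,[[619.3,-217.5,54]]))
E
```

```text
clock: 24.8
position: [527.9, 196.2, 235.0]
tcp_rot: [-0.0, 0.03, 1.0, -0.0]
contact_force: [1.2, -0.0, 0.4]
width: 0.594
clock: 25.63
position: [614.5, -201.7, 233.7]
tcp_rot: [0.0, 0.03, 1.0, -0.0]
contact_force: [-0.2, 0.5, 0.7]
width: 0.6
clock: 25.97
position: [617.4, -217.6, 206.3]
tcp_rot: [-0.001, 0.116, 0.993, 0.001]
contact_force: [0.1, 0.3, -0.7]
width: 0.601
25.97 [ 617.4 -217.6  206.3] [[-0.973, 0.231, -0.003], [0.231, 0.973, 0.001], [0.003, 0.001, -1.0]] [ 0.1  0.3 -0.7] 0.601
[[323.36362253 221.8747985 ]]
```

View pics/c8.png

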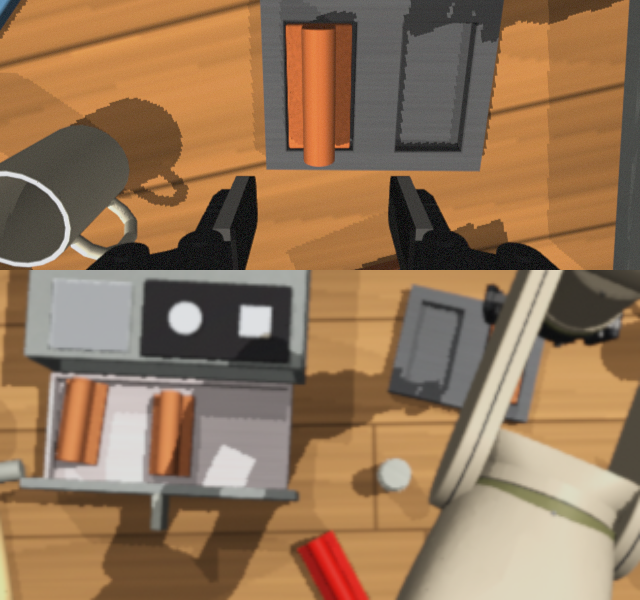

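Two tiles lie flat in the tray. The last one's ridge runs (318.5,147)–(319,285) in the full wrist image and it has not moved.

```bash
python3 - <<'E'
from h import *
s=snap('wrist')
a=cast(s,[[318.5,147],[319,285]],54);y=np.degrees(np.arctan2(*(a[1]-a[0])[[1,0]]));print(a.mean(0).round(1).tolist(),np.linalg.norm(a[1]-a[0]).round(1),y.round(2)); plan([*a.mean(0)[:2],47],-13.6)
E
```

```text
[619.4, -220.2, 54.0] 102.5 -13.26
turn [-0.01  0.08  0.28] shift cm [-0.14 -0.29 16.2 ]
```

```bash
python3 -m jog '[-0.2,-0.2,2,0,0,0,-0.2,0,0,3,0,0,0,-0.2,0,0,3,0,0,0,-0.2,0,0,3,0,0,0,-0.2,0,0,2.5,0,0,0,-0.2,0,0,1.6,0,0,0,-0.2,0,0,0.9,0,0,0,-0.2,0,0,0,0,0,0,-0.2,0,0,0,0,0,0,-0.2]'
python3 -m jog '[0,0,0,0,0,0,0.2,0,0,0,0,0,0,0.4,0,0,0,0,0,0,1,0,0,0,0,0,0,1,0,0,0,0,0,0,1,0,0,0,0,0,0,1,0,0,0,0,0,0,1]'
python3 -m jog '[0,0,-0.3,0,0,0,1,0,0,-0.5,0,0,0,1,0,0,-1,0,0,0,1,0,0,-2,0,0,0,1,0,0,-3,0,0,0,1,0,0,-3,0,0,0,1,0,0,-3,0,0,0,1,0,0,-2.5,0,0,0,1,0,0,0,0,0,-5,1,0,0,0,0,0,-5,1]'
python3 - <<'E'
from h import *
st(); plan([522.4,112,200],-3.5)
E
```

```text
clock: 26.92
position: [620.4, -220.1, 48.8]
tcp_rot: [0.0, 0.117, 0.993, -0.0]
contact_force: [0.3, -0.8, 1.3]
width: 0.601
clock: 27.5
position: [621.4, -220.9, 50.3]
tcp_rot: [0.002, 0.117, 0.993, -0.001]
contact_force: [-0.6, 0.2, 5.7]
width: 0.261
clock: 28.33
position: [621.1, -221.0, 205.2]
tcp_rot: [0.003, 0.029, 1.0, -0.001]
contact_force: [-1.0, -0.1, -2.7]
width: 0.265
28.33 [ 621.1 -221.   205.2] [[-0.998, 0.057, 0.005], [0.057, 0.998, -0.002], [-0.005, -0.002, -1.0]] [-1.  -0.1 -2.7] 0.265
turn [-0.12  0.3   0.22] shift cm [11.89 32.63  0.52]
```

```bash
python3 -m jog '[0.6,1.2,0,0,0,0,1,1.3,3.6,0,0,0,0,1,1.3,3.6,0,0,0,0,1,1.3,3.6,0,0,0,0,1,1.3,3.6,0,0,0,0,1,1.3,3.6,0,0,0,0,1,1.3,3.6,0,0,0,0,1,1.3,3.6,0,0,0,0,1,1.3,3.6,0,0,0,0,1,0.9,2.4,0,0,0,0,1]'
python3 -m jog '[0,0,0,0,0,0,1,0,0,0,0,0,0,1]'
python3 - <<'E'
from h import *
st(); snap('wrist','w9.png'); plan([522.4,112,81],-3.5)
E
```

```text
clock: 29.17
position: [519.3, 113.2, 201.7]
tcp_rot: [-0.0, 0.03, 1.0, 0.0]
contact_force: [-0.5, -0.2, -2.2]
width: 0.265
clock: 29.33
position: [520.2, 111.6, 201.6]
tcp_rot: [0.0, 0.029, 1.0, -0.0]
contact_force: [0.1, -0.7, -2.4]
width: 0.264
29.33 [520.2 111.6 201.6] [[-0.998, 0.058, 0.0], [0.058, 0.998, -0.0], [-0.0, -0.0, -1.0]] [ 0.1 -0.7 -2.4] 0.264
turn [-0.02  0.04  0.1 ] shift cm [-0.16  0.16 12.05]
```

View pics/w9.png

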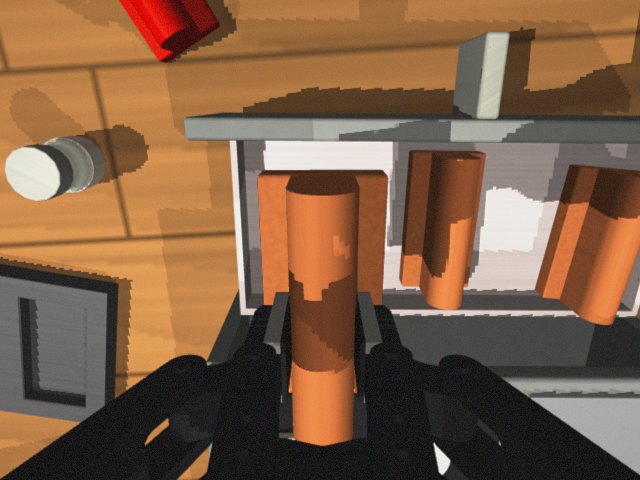

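The last tile is clear of the left wall (its edge at 258, the wall at 240) and of its neighbour (edge at 402). Lowering.

```bash
python3 -m jog '[-0.2,0.1,2,0,0,0,1,0,0,3,0,0,0,1,0,0,3,0,0,0,1,0,0,2,0,0,0,1,0,0,1,0,0,0,1,0,0,0.6,0,0,0,1,0,0,0,0,0,0,1,0,0,0,0,0,0,1]'
python3 -m jog '[0,0,0.1,0,0,0,1,0,0,0.1,0,0,0,1,0,0,0.1,0,0,0,1,0,0,0.1,0,0,0,1,0,0,0.1,0,0,0,1,0,0,0,0,0,0,1]'
python3 -m jog '[0,0,0.05,0,0,0,1,0,0,0.05,0,0,0,1,0,0,0,0,0,0,1]'
```

```text
clock: 30.05
position: [523.8, 110.8, 86.1]
tcp_rot: [0.001, 0.031, 1.0, 0.0]
contact_force: [0.1, 0.4, -2.4]
width: 0.265
clock: 30.55
position: [522.7, 111.2, 79.6]
tcp_rot: [-0.0, 0.03, 1.0, -0.0]
contact_force: [0.3, 0.3, -2.1]
width: 0.265
clock: 30.8
position: [522.8, 111.2, 78.7]
tcp_rot: [-0.0, 0.03, 1.0, -0.0]
contact_force: [-0.2, 0.0, -3.1]
width: 0.262
```

```bash
python3 -m jog '[0,0,0.05,0,0,0,1,0,0,0.05,0,0,0,1,0,0,0,0,0,0,1]'
python3 -m jog '[0,0,0.05,0,0,0,1,0,0,0.05,0,0,0,1,0,0,0,0,0,0,1]'
```

```text
clock: 31.05
position: [522.8, 111.2, 77.7]
tcp_rot: [-0.0, 0.03, 1.0, -0.0]
contact_force: [-0.1, 0.1, -2.2]
width: 0.263
clock: 31.3
position: [523.1, 111.2, 77.3]
tcp_rot: [0.0, 0.03, 1.0, -0.0]
contact_force: [-2.1, 0.4, 4.3]
width: 0.265
```

```bash
python3 -m jog '[0,0,0,0,0,0,0.3,0,0,0,0,0,0,0.1,0,0,0,0,0,0,0.05,0,0,0,0,0,0,0.05,0,0,0,0,0,0,0.05,0,0,-1,0,0,0,0.05,0,0,-2.5,0,0,0,0.05,0,0,-4,0,0,0,0.05,0,0,-4,0,0,0,0.05,0,0,-2,0,0,0,-0.2]'
python3 -m jog '[2.5,2.2,0,0,0,0,-0.2,2.5,2.2,0,0,0,0,-0.2,2.5,2.2,0,0,0,0,-0.2,2.3,2,0,0,0,0,-0.2,0,0,0,0,0,0,-0.2,0,0,0,0,0,0,-0.2]'
python3 - <<'E'
from h import *
st(); a=snap('wrist');b=snap('top')['img'];c=snap('side')
v=np.zeros((580,800,3),np.uint8); v[:300,:400]=cv2.resize(a['img'],(400,300)); v[:300,400:]=cv2.resize(c['img'],(400,300)); v[300:,:]=cv2.resize(b[130:320,60:530],(800,280))
cv2.imwrite('pics/c10.png',v[...,::-1]); print(proj(a,[[430.3,202.8,105]])); plan([430.3,202.8,93],-3.5)
E
```

```text
clock: 32.13
position: [524.7, 111.4, 218.2]
tcp_rot: [0.003, 0.03, 1.0, 0.0]
contact_force: [0.5, 0.1, 0.5]
width: 0.592
clock: 32.63
position: [429.6, 204.0, 212.7]
tcp_rot: [0.001, 0.029, 1.0, 0.0]
contact_force: [0.2, -0.1, -0.6]
width: 0.597
32.63 [429.6 204.  212.7] [[-0.998, 0.058, 0.001], [0.058, 0.998, 0.0], [-0.001, 0.0, -1.0]] [ 0.2 -0.1 -0.6] 0.597
[[320.68739567 240.56895949]]
turn [-0.    0.05 -0.02] shift cm [ 0.06  0.02 11.93]
```

View pics/c10.png

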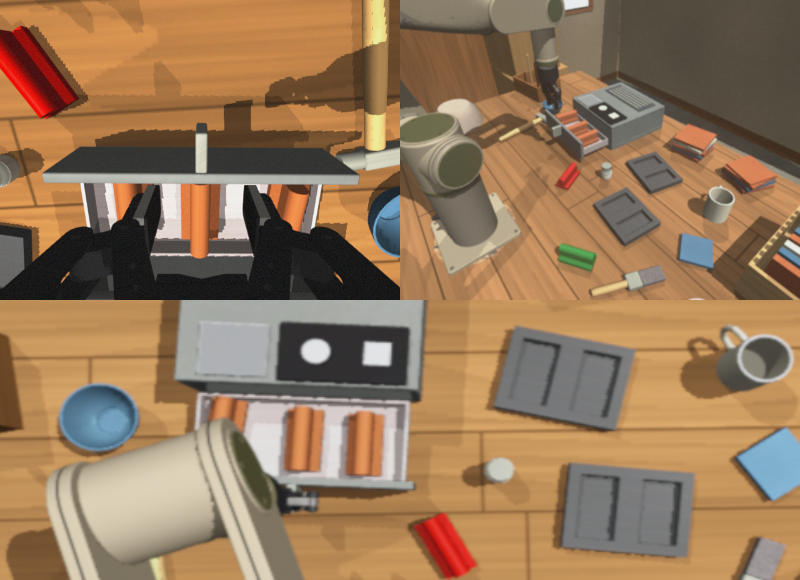

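All three tiles lie flat with ridges up in the tray, and all four cavities are empty. The fin lines up with the jaws, so grip it and push home gently.

```bash
python3 -m jog '[0,0,2,0,0,0,-0.2,0,0,3,0,0,0,-0.2,0,0,3,0,0,0,-0.2,0,0,2,0,0,0,-0.2,0,0,1.2,0,0,0,-0.2,0,0,0.5,0,0,0,-0.2,0,0,0,0,0,0,-0.2,0,0,0,0,0,0,-0.2]'
python3 -m jog '[0,0,0,0,0,0,1,0,0,0,0,0,0,1,0,0,0,0,0,0,1,0,0,0,0,0,0,1,0,0,0,0,0,0,1,0,0,0,0,0,0,1]'
python3 -m jog '[-0.3,0,0,0,0,0,1,-0.6,0,0,0,0,0,1,-0.8,0,0,0,0,0,1,-1,0,0,0,0,0,1,-1,0,0,0,0,0,1,-1,0,0,0,0,0,1,-1,0,0,0,0,0,1,-1,0,0,0,0,0,1,-1,0,0,0,0,0,1,-1,0,0,0,0,0,1]'
python3 -m jog '[-1,0,0,0,0,0,1,-1,0,0,0,0,0,1,-1,0,0,0,0,0,1,-0.8,0,0,0,0,0,1,-0.5,0,0,0,0,0,1,-0.3,0,0,0,0,0,1,0,0,0,0,0,0,1]'
```

```text
clock: 33.45
position: [431.2, 203.0, 95.9]
tcp_rot: [0.001, 0.031, 1.0, 0.0]
contact_force: [0.2, 1.4, 0.9]
width: 0.603
clock: 33.95
position: [431.1, 203.8, 96.2]
tcp_rot: [0.001, 0.03, 1.0, 0.001]
contact_force: [-0.4, 3.7, 5.1]
width: 0.128
clock: 34.78
position: [517.9, 198.1, 96.1]
tcp_rot: [0.0, 0.03, 1.0, 0.0]
contact_force: [-4.3, 1.2, 10.2]
width: 0.121
clock: 35.37
position: [564.5, 195.1, 96.2]
tcp_rot: [0.001, 0.031, 1.0, 0.0]
contact_force: [1.4, 0.3, 6.1]
width: 0.127
```

```bash
python3 -m jog '[-0.2,0,0,0,0,0,1,-0.2,0,0,0,0,0,1,-0.1,0,0,0,0,0,1,0,0,0,0,0,0,1]'
python3 -m jog '[-0.1,0,0,0,0,0,1,-0.1,0,0,0,0,0,1,-0.1,0,0,0,0,0,1,0,0,0,0,0,0,1]'
python3 -m jog '[-0.1,0,0,0,0,0,1,-0.1,0,0,0,0,0,1,0,0,0,0,0,0,1]'
```

```text
clock: 35.7
position: [568.8, 194.8, 96.2]
tcp_rot: [0.001, 0.03, 1.0, 0.0]
contact_force: [-1.2, 0.4, 6.3]
width: 0.13
clock: 36.03
position: [569.3, 194.8, 96.1]
tcp_rot: [-0.002, 0.03, 1.0, -0.0]
contact_force: [-16.8, -1.2, 18.6]
width: 0.126
clock: 36.28
position: [569.3, 194.8, 96.1]
tcp_rot: [-0.004, 0.03, 1.0, -0.0]
contact_force: [-28.0, -1.7, 26.2]
width: 0.124
```

```bash
python3 -m jog '[0.2,0,0,0,0,0,1,0,0,0,0,0,0,0.4,0,0,0,0,0,0,-0.2,0,0,0,0,0,0,-0.2,0,0,0,0,0,0,-0.2,0,0,-1,0,0,0,-0.2,0,0,-3,0,0,0,-0.2,0,0,-4,0,0,0,-0.2,0,0,-2.5,0,0,0,1,0,0,0,0,0,0,1]'
python3 -m jog '[-2,-0.6,0,0,0,0,1,-2.5,-0.8,0,0,0,0,1,-2.5,-0.8,0,0,0,0,1,-1.3,-0.4,0,0,0,0,1,0,0,0,0,0,0,1,0,0,0,0,0,0,1]'
python3 - <<'E'
from h import *
st(); a=snap('wrist');b=snap('top')['img'];c=snap('side')['img']
v=np.zeros((600,800,3),np.uint8); v[:300,:400]=cv2.resize(a['img'],(400,300)); v[:300,400:]=cv2.resize(b[40:310,90:450],(400,300)); v[300:,:400]=cv2.resize(c[110:300,230:480],(400,300))
cv2.imwrite('pics/c11.png',v[...,::-1]); print(proj(a,[[651.6,163.5,133]])/1.6); plan([651.6,163.5,156],-3.5)
E
```

```text
clock: 37.12
position: [574.8, 195.3, 208.5]
tcp_rot: [0.006, 0.03, 1.0, 0.002]
contact_force: [0.3, -0.3, 0.4]
width: 0.331
clock: 37.62
position: [652.5, 163.0, 199.7]
tcp_rot: [-0.0, 0.031, 1.0, 0.0]
contact_force: [0.1, 0.8, 0.6]
width: 0.001
37.62 [652.5 163.  199.7] [[-0.998, 0.062, -0.001], [0.062, 0.998, 0.0], [0.001, -0.0, -1.0]] [0.1 0.8 0.6] 0.001
[[202.28870081 165.39736592]]
turn [ 0.01 -0.03  0.04] shift cm [-0.01 -0.04  4.38]
```

View pics/c11.png

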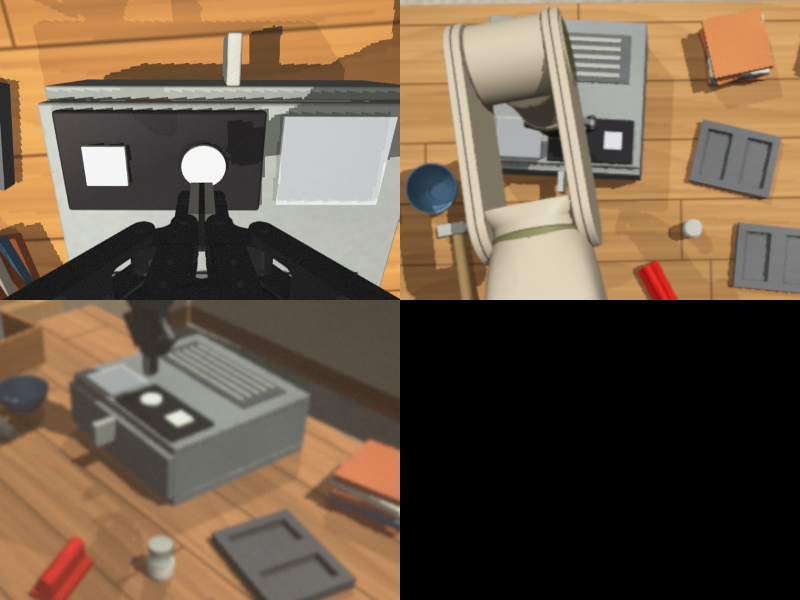

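The tray is flush, with the same panel gap as at the start, and the round START key is at (203,166) against a predicted (202,165). Pressing it gently.

```bash
python3 -m jog '[0,0,1.5,0,0,0,1,0,0,1.5,0,0,0,1,0,0,0.7,0,0,0,1,0,0,0.3,0,0,0,1,0,0,0,0,0,0,1,0,0,0,0,0,0,1]'
python3 -m jog '[0,0,0.1,0,0,0,1,0,0,0.1,0,0,0,1,0,0,0,0,0,0,1,0,0,0,0,0,0,1]'
```

```text
clock: 38.27
position: [652.2, 163.7, 160.5]
tcp_rot: [0.0, 0.03, 1.0, 0.0]
contact_force: [1.1, 0.2, -0.0]
width: -0.002
clock: 38.6
position: [652.4, 163.4, 158.2]
tcp_rot: [0.0, 0.03, 1.0, 0.0]
contact_force: [0.2, -0.3, -0.9]
width: 0.001
```

```bash
python3 -m jog '[0,0,0.1,0,0,0,1,0,0,0.1,0,0,0,1,0,0,0.1,0,0,0,1,0,0,0.1,0,0,0,1,0,0,0.1,0,0,0,1,0,0,0,0,0,0,1,0,0,0,0,0,0,1]'
python3 -m jog '[0,0,0.05,0,0,0,1,0,0,0.05,0,0,0,1,0,0,0,0,0,0,1]'
```

```text
clock: 39.18
position: [652.2, 163.4, 152.6]
tcp_rot: [-0.0, 0.03, 1.0, -0.0]
contact_force: [0.4, 1.1, 0.4]
width: -0.0
clock: 39.43
position: [652.3, 163.4, 151.9]
tcp_rot: [0.0, 0.03, 1.0, 0.0]
contact_force: [0.6, 0.8, 0.9]
width: -0.003
```

```bash
python3 -m jog '[0,0,0.05,0,0,0,1,0,0,0.05,0,0,0,1,0,0,0,0,0,0,1]'
python3 -m jog '[0,0,0.05,0,0,0,1,0,0,0.05,0,0,0,1,0,0,0,0,0,0,1]'
python3 -m jog '[0,0,0.05,0,0,0,1,0,0,0.03,0,0,0,1,0,0,0,0,0,0,1,0,0,0,0,0,0,1,0,0,0,0,0,0,1]'
```

```text
clock: 39.68
position: [652.4, 163.4, 151.2]
tcp_rot: [0.0, 0.03, 1.0, 0.0]
contact_force: [-1.2, -0.4, 5.2]
width: -0.0
clock: 39.93
position: [652.4, 163.4, 150.9]
tcp_rot: [0.0, 0.03, 1.0, 0.0]
contact_force: [-4.4, -1.9, 8.3]
width: -0.0
clock: 40.35
position: [652.4, 163.4, 150.8]
tcp_rot: [0.0, 0.03, 1.0, 0.0]
contact_force: [-6.3, -1.5, 12.3]
width: -0.006
```

Same response as STOP: it bottomed out at 12 N and was held. Withdraw and take a final check.

```bash
python3 -m jog '[0,0,0,0,0,0,1,0,0,-0.3,0,0,0,1,0,0,-0.7,0,0,0,1,0,0,-2,0,0,0,1,0,0,-3,0,0,0,1,0,0,-3,0,0,0,1,0,0,-2,0,0,0,1,0,0,0,0,0,0,1,0,0,0,0,0,0,1,0,0,0,0,0,0,1]'
python3 - <<'E'
from h import *
st(); a=snap('wrist');b=snap('top')['img']
v=np.zeros((600,800,3),np.uint8); v[:,:]=cv2.resize(b,(800,600)); v[420:,560:]=cv2.resize(a['img'],(240,180))
cv2.imwrite('pics/c12.png',v[...,::-1])
E
```

```text
clock: 41.18
position: [651.9, 163.3, 257.9]
tcp_rot: [-0.001, 0.03, 1.0, -0.0]
contact_force: [0.9, 0.2, -0.8]
width: 0.002
41.18 [651.9 163.3 257.9] [[-0.998, 0.061, -0.001], [0.061, 0.998, -0.0], [0.001, -0.0, -1.0]] [ 0.9  0.2 -0.8] 0.002
```

```bash
python3 - <<'E'
from h import *
a=cv2.imread('pics/side0.png').astype(int);b=snap('side')['img'][...,::-1].astype(int)
t0=cv2.imread('pics/top0.png').astype(int);t=snap('top')['img'][...,::-1].astype(int)
for n,A,B,R_ in [('jar',t0,t,(338,230,370,262)),('hammer',t0,t,(118,232,165,350)),('bowl',t0,t,(92,185,145,236)),('mug',t0,t,(478,145,530,195)),('offcut',t0,t,(490,215,545,268)),('red',t0,t,(300,270,345,322)),('green',t0,t,(415,335,468,380)),('fin side',a,b,(284,180,305,206)),('dryer front',a,b,(275,170,345,240))]:
    x0,y0,x1,y1=R_; d=np.abs(A-B).max(2)[y0:y1,x0:x1]; print(n,round((d>40).mean(),3))
r.sign_off()
E
```

```text
jar 0.0
hammer 0.807
bowl 0.8
mug 0.0
offcut 0.0
red 0.0
green 0.0
fin side 0.0
dryer front 0.0
the job is handed in; nothing more can be done
```

The job is done and handed in at about 41 s of the 210 s limit; no verdict came back.

- **STOP:** I pressed it until it bottomed out, at about 11 N, and held it there.
- **Tray:** I pulled it out to its stop.
- **Tiles:** Only three terracotta tiles were present. I took them from the dies and lowered each onto the tray floor until I felt contact before letting go. None appeared to have been knocked aside.
- **Tray and START:** I pushed the tray back until it hit its stop, then pressed START to about 12 N and held it.

**Last checks that passed:**
- Before I closed the tray, the pictures showed all three tiles flat with the ridge up, and all four die cavities empty.
- In the final side view, the dryer front and the tray pull match the first picture.
- In the top view, the jar, mug, offcut and the red and green look-alikes are unchanged.

**Checks that failed or are missing:**
- **Hammer and bowl:** the top-view comparison differed over about 80% of both areas. I believe the arm was in the way, because earlier wrist and top views showed both in place and the arm was never near them. I did not confirm this before handing in.
- **Final picture:** I could not view it because the limit of 16 was reached, so the last look was by pixel comparison only.

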